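# Load the blue sample can into its carrier pot

## Task

Get the blue oil sample ready for the laboratory: lift the loose green lid off the metal carrier pot and lay it, knob up, on the white board. Then lift the blue can up and off its hook on the rack and stand it upright inside the pot, setting things down rather than dropping them, and leave the red can hanging.

Things in the scene. Friction and masses are not known exactly. Their poses are not given: they have to be found in the camera images.
- can_blue: sealed blue can, 52 mm diameter, 62 mm high, about 0.3 kg, with a rigid upright steel bail on top, 48 mm wide along y, 150 mm high above the underside. It hangs by the bail on one of the rack's hooks (left or right), underside 76 mm above the table. Origin: centre of the underside; z up, x as the rack's x. Grip across both legs of the bail, closing along y, about 125 mm above the underside
- can_blue_bail (a point): middle of the underside of the bail's top bar, 144 mm above the can's underside; it rests on the hook. The bar is 48 mm long (y), 10 mm deep (x), 6 mm high; the bail's two flat vertical legs, 10 mm deep and 5 mm thick, stand at y = +-21.5 mm
- can_red: the same can and bail in red, hanging on the other hook; must be left there. Origin: centre of its underside
- rack: fixed rack, blue posts (16 mm, at x = +30, y = +-165 mm), 330 mm wide along y, 320 mm high; -x faces the robot. Origin on the table at mid width. Blue cross bar at x = 23 to 37 mm, 198 to 218 mm high, carries two steel hooks that run level to -x at y = +-70 mm. Feet 24 mm wide, 8 mm high, x = -60 to +90 mm
- hook_left (a point): where a bail rests on top of the +y hook: rack x = -50, y = +70 mm, 220 mm high. Hooks are 12 mm wide, 6 mm thick and end at x = -66 mm in a lip rising 10 mm above the top face (inner side x = -61 mm): lift a bail more than 10 mm (15 to 30 is good), then take it away to -x
- hook_right (a point): the same point on the -y hook: rack x = -50, y = -70 mm, 220 mm high
- shelf_edge (a point): middle of the front edge of the rack's empty open wire drying shelf (5 rods, 7 mm): rack x = -41 mm, underside 320 mm above the table, full width, reaching back from there. It begins 9 mm behind the hanging bails' axis, so an upright gripper over a bail hits it: come in tilted 30 to 40 degrees, leaning back to -x
- carrier: loose open round metal pot, 1.4 kg, 130 mm outer diameter at the rim, 124 mm at the foot, 90 mm high, wall 5 mm, inner diameter 114 mm at the floor and 120 mm at the rim; at the robot's left or right. Origin: centre of the underside, z up
- carrier_floor (a point): centre of the pot's inner floor, 6 mm above its underside
- lid: loose green disc lid of the pot, 0.16 kg, 134 mm diameter, 6 mm thick, a 106 mm plug below it reaches 8 mm into the pot; black knob on top, 24 mm diameter, 34 mm high. Origin: centre of the disc's underside (90 mm above the table on the pot, 16 mm when lying on the board); z up through the knob
- lid_knob (a point): grip point on the knob's axis, 30 mm above the disc's underside; the knob's top is 40 mm above it
- board: fixed white square board, 160 x 160 mm, 8 mm thick, on the table on the other side than the pot; origin: centre of its underside

How it is judged:
On the way, in this order (a step that is already met when the one before it is completed fails the run):
1. the green lid lies flat, knob up, on the white board (centre within 40 mm of the board's centre), released, while the blue can still hangs on its hook (horizontal distance between lid and board below 0.04 m and z of lid in the frame of board between 0.011 and 0.021 m and angle between lid's own z axis and vertical below 0.1 rad and contact force between the fingers and lid below 0.1 N and linear speed of lid below 0.05 m/s and distance of can_blue from where it was at the start of the episode below 0.03 m), for 0.2 s.
2. the blue can is held in the fingers clear of the rack, more than 60 mm from where it hung (distance of can_blue from where it was at the start of the episode above 0.06 m and contact force between can_blue and rack below 0.1 N and contact force between the fingers and can_blue above 1 N), for 0.1 s.
At the end, for the whole second after the job is handed in: Blue can upright (0.1 rad) on the pot's floor; pot upright (0.05 rad) and within 60 mm of its start; lid flat, knob up, on the board, centres within 40 mm; red can hanging within 25 mm of its start; lid and blue can released and at rest (under 20 mm/s) (horizontal distance between can_blue and carrier_floor below 0.037 m and z of can_blue in the frame of carrier_floor between -0.004 and 0.006 m and angle between each of can_blue, lid's own z axis and vertical below 0.1 rad and angle between carrier's own z axis and vertical below 0.05 rad and contact force between the fingers and can_blue below 0.1 N and linear speed of each of can_blue, lid below 0.02 m/s and angular speed of each of can_blue, lid below 0.2 rad/s and horizontal distance between lid and board below 0.04 m and z of lid in the frame of board between 0.011 and 0.021 m and contact force between the fingers and lid below 0.1 N and distance of can_red from where it was at the start of the episode below 0.025 m and distance of carrier from where it was at the start of the episode below 0.06 m); the robot touches nothing.
It fails at once if the red can is knocked: moved more than 40 mm from where it hangs (distance of can_red from where it was at the start of the episode above 0.04 m).
It fails at once if the pot is tipped more than 0.2 rad or pushed more than 60 mm (angle between carrier's own z axis and vertical above 0.2 rad or distance of carrier from where it was at the start of the episode above 0.06 m).
It fails at once if the arm or gripper presses on the rack or its wire shelf with more than 25 N (contact force between any of the arm, the fingers and rack above 25 N).
It fails at once if the blue can is wrenched against the rack with more than 60 N instead of being lifted off (contact force between can_blue and rack above 60 N).
It fails at once if the blue can or the lid is dropped (falls free faster than 0.6 m/s, about 20 mm of fall) ((contact force between anything else and can_blue below 0.05 N and linear speed of can_blue above 0.6 m/s) or (contact force between anything else and lid below 0.05 N and linear speed of lid above 0.6 m/s)).
It also fails if it takes over 72 s, if anything falls off the work surface, if the arm or the gripper's body presses on something with over 40 N, if the wrist force passes 120 N, or if a joint passes its speed limit or range.

## Robot

A 7-joint arm with a two-finger parallel gripper is mounted at the origin on the work surface. World frame = base frame: x ahead of the robot, y to its left, z up, the work surface at z = 0. Lengths are in m, angles in rad, forces in N, time in s.
With the tool pointing down it reaches from about 0.425 to 0.925 m from the base axis. Payload 6.8 kg.
Tool frame: the origin (TCP) lies at the very end of the fingers, on their centre line; the grasp point (between the pads) lies 19 mm behind it; z points along the fingers, y is the line along which they close (so a half turn about z gives the same grasp; the last joint's range is limited). The gripper opens to 85 mm and grips with 20 to 120 N. Pads are 22 mm wide; open, the fingers measure 114 mm over their backs; the gripper's body (76 mm by 85 mm) begins 54 mm behind the grasp point. The pads swing forward as they close: fully open they stand 13 mm farther back than shut.
Start: joints at [-1.266, 0.477, 0.022, 1.555, -0.011, 1.109, -0.083], TCP at [0.271, 0.618, 0.231] pointing down, gripper open.
Joint ranges: [-2.96, 2.96], [-0.34, 2.1], [-1.41, 1.46], [0.24, 2.44], [-1.37, 4.51], [0.17, 1.92], [-2.96, 2.96]. Speed limits (rad/s): [2.39, 2.39, 3.14, 3.14, 3.14, 3.14, 3.14].

## Interface

Orientations are given as a unit quaternion [w, x, y, z].
In Python, from plant import robot, viewer, workorder gives the robot as it stands.
- The arm moves only by the tool move_arm, never from a script. Its argument "rows" is text: rows parted by semicolons, each of 7 numbers parted by spaces: the shift along the tool's x, y, z normalised to -1 to 1, where 1 is 0.25 m, then the turn, a rotation vector about the tool's x, y, z normalised to -1 to 1, where 1 is pi rad, then the gripper command: -1 is fully open, 1 is shut, values between are in proportion. A call has 1 to 5 rows; each row is the pose to reach, as a shift and turn from the pose commanded when the call began, along the tool's axes at that moment, turning the shorter way round; what a row does not reach only later rows make up. A row lasts 1/8 s, in which the tool goes at most 62.5 mm and 10.7 degrees, less where a joint would pass 70% of its speed; a pose out of reach is approached as far as the arm can. A call with a number of a shift or a turn outside -1 to 1 is refused whole. A call with a gripper value outside its range is refused whole. The fingers move at their own pace and stop on an object; the grip force is fixed at half the most. Time passes only in rows, so rows that repeat a pose let the fingers close. It gives the time, the measured TCP pose, the force, the opening and the grip force at its end, in the units of the state.
- robot.observe(): the state, without advancing time (a new reading comes with each control period).
- viewer.grab_frame(name): name is "scene" or "top" or "wrist"; returns a dict with "frame" (480x640x3 uint8, blue, green, red), "intrinsics" (3x3 intrinsics, pixels), "R" (3x3) and "t" (3): a world point X has camera coordinates R X + t. Camera axes: x right, y down, z forward; pixel columns grow to the right and rows downward; lengths in m; the calibration is good to about 2 mm. A picture is of the moment at which its call begins. There is no depth.
- workorder.finish_job(): hands the job in; it is judged then, once.
The state is a dict: "time_s": time; "joint_pos": joint angles; "qd": joint speeds; "joint_torque": joint torques, N m; "eef_pos": TCP position; "tool_rot": TCP orientation; "contact_force": force on the tool from outside, world axes, zero at the start; "torque": the same for the moment, N m; "finger_gap": opening from 0.0 (shut) to 1.0 (fully open); "grasp_force": force on a finger pad.
Only numpy, scipy, OpenCV 4.12 (cv2) and the standard library are available. Lean on these libraries where they do the work, as an engineer would, in place of code of your own. Each camera call takes 0.05 s, during which the arm holds its last target. There are 200 camera calls.

## Working session

There is one attempt and no reset: what is moved stays moved. The work goes in short steps, Python scripts to look and compute and a tool call to move; the robot and the scene stay as the last step left them, time stands still between calls to the robot, and variables do not carry over. Pictures are saved under pics/ and viewed, at most 11 in all, crops included, and the job is handed in when it is done.

Besides the shell and the picture viewer there is one more tool, called after ">>>" in YAML: its name, and indented under it one key for each argument. move_arm: Moves the arm, as the interface text tells. Scaled input: -1 to 1 covers 0.25 m each way for a shift and pi rad each way for a turn. Its arguments: {"type":"object","properties":{"rows":{"type":"string"}},"required":["rows"]}

```bash
mkdir -p pics
python3 - <<'E'
from plant import robot, viewer
import cv2,json,numpy as np
s=robot.observe();print(s)
for n in("scene","top"):
    f=viewer.grab_frame(n);cv2.imwrite(f"pics/{n}0.png",f["frame"]);print(n,np.round(f["intrinsics"],1).tolist(),np.round(f["R"],3).tolist(),np.round(f["t"],3).tolist(),"C",-f["R"].T@f["t"])
E
```

```text
{'time_s': 0.0, 'joint_pos': array([-1.26610505,  0.47780086,  0.02235787,  1.55645945, -0.01146464,
        1.10927261, -0.08310866]), 'qd': array([-0.00201491,  0.00067823,  0.00064296,  0.00111249,  0.00079265,
       -0.00086027,  0.00021346]), 'joint_torque': array([ 8.19056959e-05, -5.96454334e+01,  1.60826448e+00, -2.81200755e+01,
        1.25520685e-02,  9.25564760e-03,  2.28182410e-05]), 'eef_pos': array([0.27058598, 0.61775092, 0.23032218]), 'tool_rot': array([-9.93644253e-05,  2.04927162e-01,  9.78776807e-01, -9.00517605e-04]), 'contact_force': array([-0.8183601 , -0.55927222,  0.32212662]), 'torque': array([ 0.00067553,  0.02111647, -0.01992682]), 'grasp_force': 0.0, 'finger_gap': 0.9988883319407197}
scene [[534.3, 0.0, 322.9], [0.0, 534.3, 240.2], [0.0, 0.0, 1.0]] [[0.048, 0.999, -0.021], [0.622, -0.046, -0.782], [-0.782, 0.025, -0.623]] [-0.044, -0.201, 1.762] C [ 1.50398953 -0.00891133  0.94052494]
top [[598.5, 0.0, 307.0], [0.0, 598.5, 233.7], [0.0, 0.0, 1.0]] [[0.0, -1.0, 0.002], [-0.997, -0.0, -0.08], [0.08, -0.002, -0.997]] [0.01, 0.631, 1.562] C [0.50302456 0.01220962 1.60766107]
```

View pics/scene0.png

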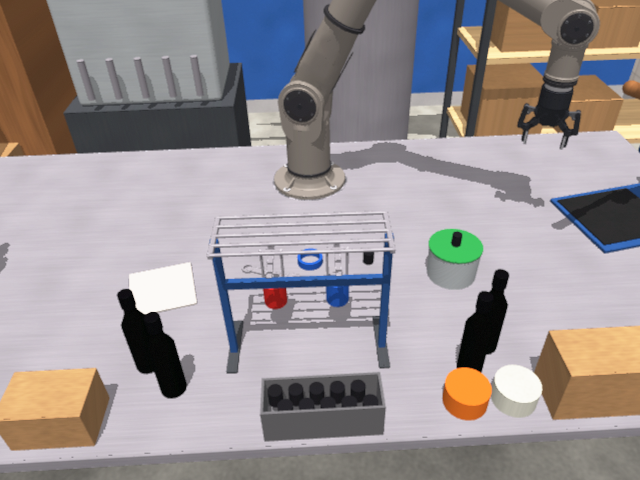

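View pics/top0.png

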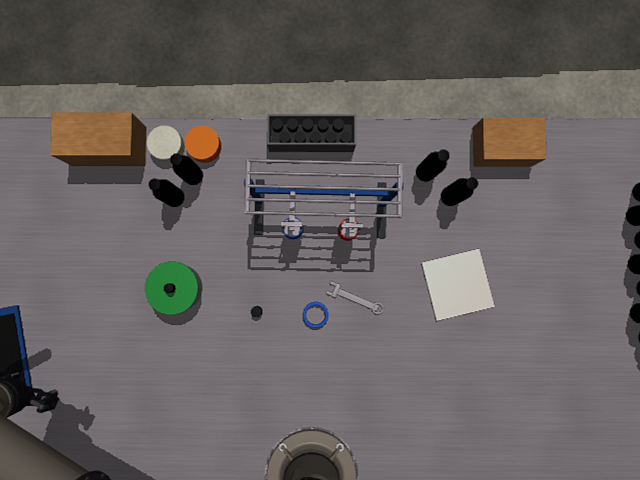

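The scene view shows the blue can right of the red one, behind the rack as seen from there. In the top view the green lid is at about (171,288), the board at (458,285), the blue bail at (292,226), the red bail at (348,230), and the shelf front edge runs from (247,213) to (400,217).

```bash
cat > h.py <<'E'
from plant import robot, viewer
import cv2,numpy as np
from scipy.spatial.transform import Rotation as Ro
def ray(f,uv,z):
    C=-f["R"].T@f["t"]; d=f["R"].T@np.linalg.inv(f["intrinsics"])@np.array([*uv,1.])
    return C+d*(z-C[2])/d[2]
def proj(f,X):
    p=f["intrinsics"]@(f["R"]@np.array(X)+f["t"]);return p[:2]/p[2]
def blob(m,box=None):
    m=m.astype(np.uint8)
    if box: k=np.zeros_like(m);k[box[1]:box[3],box[0]:box[2]]=1;m=m*k
    return max(cv2.findContours(m,cv2.RETR_EXTERNAL,cv2.CHAIN_APPROX_NONE)[0],key=cv2.contourArea)
def R0():
    s=robot.observe();q=s["tool_rot"];return s,Ro.from_quat([q[1],q[2],q[3],q[0]])
def rows(p,R):
    "shift/turn normalised from measured pose to goal pose"
    s,r=R0();d=r.inv().apply(np.array(p)-s["eef_pos"])/.25;w=(r.inv()*R).as_rotvec()/np.pi
    return np.round(d,4),np.round(w,4)
E
python3 - <<'E'
from h import *
f=viewer.grab_frame("top");im=f["frame"].astype(int);b,g,r=im[...,0],im[...,1],im[...,2]
c=blob((g>r+60)&(g>b+50));(e,ax,_)=cv2.fitEllipse(c);print("lid",e,ax,ray(f,e,.096))
c=blob((b<60)&(g<60)&(r<60),(150,270,190,305));M=cv2.minEnclosingCircle(c);print("knob",M,ray(f,M[0],.130))
c=blob((b>200)&(g>200)&(r>190),(410,240,510,330));q=cv2.boxPoints(cv2.minAreaRect(c));print("board",np.round([ray(f,p,.008) for p in q],3).tolist(),ray(f,q.mean(0),.008))
cr=f["frame"][150:280,235:410];cv2.imwrite("pics/crop1.png",cv2.resize(cr,None,fx=4.5,fy=4.5,interpolation=cv2.INTER_CUBIC))
E
```

```text
lid (170.9976043701172, 287.68292236328125) (50.960411071777344, 52.0632209777832) [0.48887225 0.35182541 0.096     ]
knob ((169.27777099609375, 288.27777099609375), 5.748424053192139) [0.48773404 0.34838566 0.13      ]
board [[0.405, -0.34, 0.008], [0.405, -0.34, 0.008], [0.405, -0.335, 0.008], [0.405, -0.335, 0.008]] [ 0.40538323 -0.33770973  0.008     ]
```

View pics/crop1.png

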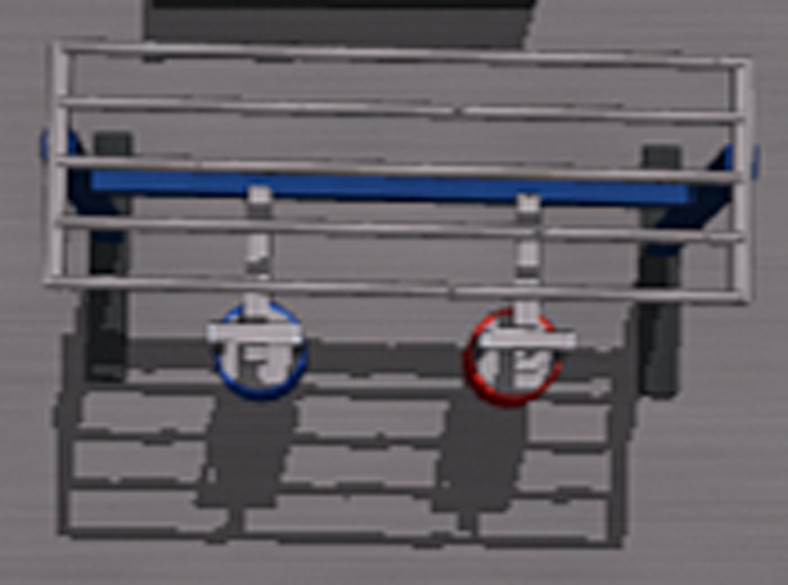

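The crop shows the blue bail bar centred at crop (255,333), the red bar at (527,340), and the shelf front rod from (45,283) to (748,299). The hooks run straight up in the image.

Run:
```python
from h import *
f=viewer.grab_frame("top");g=viewer.grab_frame("scene");im=f["frame"].astype(int)
P=lambda u,v,z:ray(f,(u/4.5+234.6,v/4.5+149.6),z)
B=P(255,333,.226);D=P(527,340,.226);S1=P(45,283,.3235);S2=P(748,299,.3235)
print("blue",B,"red",D,np.linalg.norm(B-D),"shelf",S1,S2,np.linalg.norm(S1-S2),(S1+S2)/2)
d=(S1-S2);d/=np.linalg.norm(d);print("yaw rack",np.arctan2(-d[0],d[1]),"from bails",np.arctan2(-(B-D)[0],(B-D)[1]))
ex=np.array([d[1],-d[0],0]);print("ex",ex,"blue behind shelf centre",(B-S1)@ex)
# can tops from lower sight: blue body in scene -> check
s=g["frame"].astype(int);
m=im[240:330,410:510];print(m[45,48],m[5,5])
gray=im.min(2);m=(gray>165);c=blob(m,(405,235,515,335));q=cv2.boxPoints(cv2.minAreaRect(c));W=np.array([ray(f,p,.008) for p in q]);print("board",cv2.contourArea(c),W.mean(0).round(4),np.linalg.norm(np.diff(W,axis=0),axis=1))
# cross check in scene of lid, bail
print("proj scene: blue bail",proj(g,B),"red",proj(g,D),"knobtop",proj(g,[.488,.350,.13]),"board",proj(g,W.mean(0)))
b,gg,r=s[...,0],s[...,1],s[...,2];c=blob((gg>r+60)&(gg>b+50));e=cv2.fitEllipse(c);print("lid scene",e[0],ray(g,e[0],.096))
c=blob(s.min(2)>200,(110,240,215,330));print("board scene",ray(g,cv2.minAreaRect(c)[0],.008))
cv2.imwrite("pics/crop2.png",cv2.resize(g["frame"][200:320,190:410],None,fx=3.6,fy=3.6,interpolation=cv2.INTER_CUBIC))
for y in(.3,):print(R0()[1].as_matrix().round(3))
```

```text
blue [0.63812614 0.04653291 0.226     ] red [ 0.63453696 -0.09363553  0.226     ] 0.14021438740638886 shelf [0.65265995 0.14488244 0.3235    ] [ 0.64503306 -0.19228966  0.3235    ] 0.3372583426208239 [ 0.6488465  -0.02370361  0.3235    ]
yaw rack -0.022616318931848702 from bails -0.025600584958354596
ex [ 0.99974426 -0.02261439  0.        ] blue behind shelf centre -0.012305976665359887
[185 193 197] [119 115 122]
board 3361.5 [ 0.498  -0.3917  0.008 ] [0.1571132  0.15789271 0.15590041]
proj scene: blue bail [336.37146976 248.410929  ] red [269.68970134 250.43528469] knobtop [456.08586256 234.02756717] board [160.97330477 287.68963519]
lid scene (455.47088623046875, 245.58828735351562) [0.49125851 0.35228018 0.096     ]
board scene [ 0.49886975 -0.3837958   0.008     ]
[[-0.916  0.401 -0.   ]
 [ 0.401  0.916 -0.001]
 [-0.    -0.001 -1.   ]]
```

View pics/crop2.png

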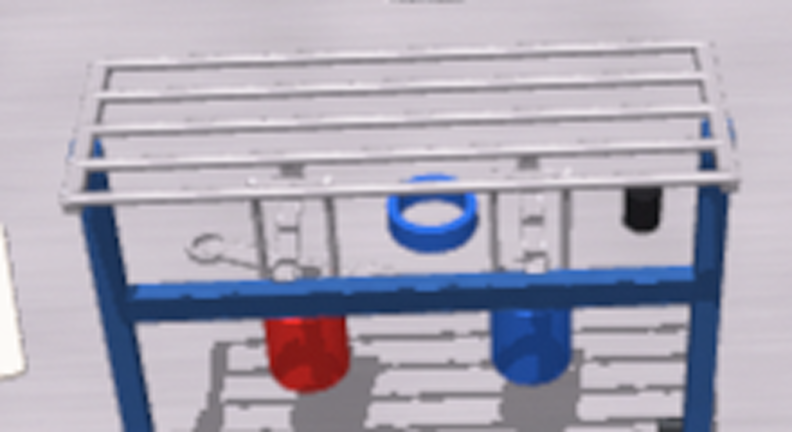

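```bash
cat >> h.py <<'E'
yw=-.024
def tool(tilt): # tool y = rack y, tilt leaning back to -x
    c,s=np.cos(tilt),np.sin(tilt)
    M=np.array([[-c,0,s],[0,1,0],[-s,0,-c]]);return Ro.from_euler('z',yw)*Ro.from_matrix(M)
E
python3 -c "
from h import *
print(rows([.38,.47,.23],tool(0)))"
```

```text
(array([-0.6381, -0.3671,  0.0037]), array([-0.0003, -0.    , -0.1238]))
```

>>> move_arm:
  rows: "-0.638 -0.367 0 0 0 -0.124 -1;-0.638 -0.367 0 0 0 -0.124 -1;-0.638 -0.367 0 0 0 -0.124 -1;-0.638 -0.367 0 0 0 -0.124 -1;-0.638 -0.367 0 0 0 -0.124 -1"

```text
time_s: 0.88
eef_pos: [0.3798, 0.4706, 0.2314]
tool_rot: [-0.0, 0.012, 1.0, 0.0]
contact_force: [-0.8, 0.5, 0.0]
finger_gap: 0.995
grasp_force: 0.0
```

```bash
python3 -c "
from h import *
print(robot.observe()['joint_pos'].round(2),rows([.4885,.350,.18],tool(0)))"
```

```text
[-0.98  0.36 -0.02  1.73  0.01  1.05  0.54] (array([-0.4461, -0.4721,  0.2052]), array([ 0.0002, -0.0001,  0.0001]))
```

>>> move_arm:
  rows: "-0.446 -0.472 0.205 0 0 0 -1;-0.446 -0.472 0.205 0 0 0 -1;-0.446 -0.472 0.205 0 0 0 -1;-0.446 -0.472 0.205 0 0 0 -1;-0.446 -0.472 0.205 0 0 0 -1"

```text
time_s: 1.5
eef_pos: [0.4876, 0.352, 0.18]
tool_rot: [-0.0, 0.01, 1.0, 0.001]
contact_force: [-1.2, 0.9, -0.1]
finger_gap: 0.998
grasp_force: 0.0
```

```bash
python3 -c "
from h import *
f=viewer.grab_frame('wrist');cv2.imwrite('pics/w1.png',f['frame'])
print(rows([.4885,.350,.104],tool(0)),[proj(f,p).round() for p in ([.4885,.35,.13],[.4885,.35,.096])])"
```

```text
(array([-0.0049, -0.0099,  0.3049]), array([ 0.0004, -0.0002,  0.0014])) [array([313., 275.]), array([314., 252.])]
```

View pics/w1.png

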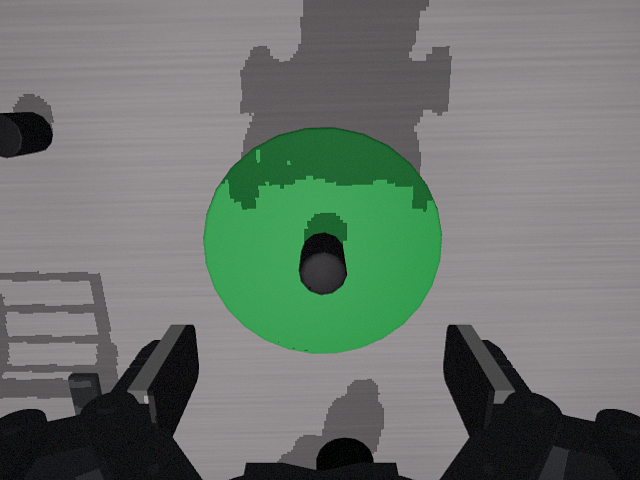

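The wrist view shows the knob top at (323,272) and the lid centred at u≈322. The fingers are centred at u≈321, so the gripper is aligned in y at about .352.

>>> move_arm:
  rows: "0 0.002 0.1 0 0 0 -1;0 0.002 0.22 0 0 0 -1;0 0.002 0.305 0 0 0 -1;0 0.002 0.305 0 0 0 1;0 0.002 0.305 0 0 0 1"

```text
time_s: 2.17
eef_pos: [0.4887, 0.3519, 0.1049]
tool_rot: [0.0, 0.011, 1.0, 0.001]
contact_force: [0.1, -0.3, 0.4]
finger_gap: 0.603
grasp_force: 0.0
```

>>> move_arm:
  rows: "0 0 0 0 0 0 1;0 0 0 0 0 0 1;0 0 0 0 0 0 1;0 0 0 0 0 0 1;0 0 -0.03 0 0 0 1"

```text
time_s: 2.8
eef_pos: [0.4885, 0.3499, 0.1114]
tool_rot: [-0.0, 0.012, 1.0, -0.0]
contact_force: [-0.9, -0.5, -2.0]
finger_gap: 0.262
grasp_force: 58.7
```

>>> move_arm:
  rows: "0 0 -0.1 0 0 0 1;0 0 -0.25 0 0 0 1;0 0 -0.4 0 0 0 1;0 0 -0.4 0 0 0 1"

```text
time_s: 3.3
eef_pos: [0.4905, 0.3512, 0.2148]
tool_rot: [0.002, 0.012, 1.0, 0.002]
contact_force: [-0.4, -1.0, -1.4]
finger_gap: 0.261
grasp_force: 58.9
```

>>> move_arm:
  rows: "0 -0.15 0 0 0 0 1;0 -0.35 0 0 0 0 1;0 -0.6 0 0 0 0 1;0 -0.85 0 0 0 0 1;0 -1 0 0 0 0 1"

```text
time_s: 3.92
eef_pos: [0.4818, 0.0963, 0.2104]
tool_rot: [-0.001, 0.013, 1.0, -0.001]
contact_force: [0.3, -0.1, -0.8]
finger_gap: 0.259
grasp_force: 59.1
```

>>> move_arm:
  rows: "0 -0.25 0 0 0 0 1;0 -0.5 0 0 0 0 1;0 -0.75 0 0 0 0 1;0 -1 0 0 0 0 1;0 -1 0 0 0 0 1"

```text
time_s: 4.55
eef_pos: [0.4753, -0.1554, 0.2107]
tool_rot: [-0.001, 0.017, 1.0, -0.001]
contact_force: [0.1, 1.9, -1.5]
finger_gap: 0.26
grasp_force: 59.2
```

>>> move_arm:
  rows: "0 -0.25 0 0 0 0 1;0 -0.5 0 0 0 0 1;0 -0.75 0 0 0 0 1;0 -0.9 0 0 0 0 1;0 -0.9 0 0 0 0 1"

```text
time_s: 5.18
eef_pos: [0.4703, -0.3772, 0.2103]
tool_rot: [-0.001, 0.014, 1.0, -0.0]
contact_force: [0.3, 0.0, -2.2]
finger_gap: 0.258
grasp_force: 59.4
```

```bash
python3 -c "
from h import *
f=viewer.grab_frame('top');im=f['frame'].astype(int);b,g,r=im[...,0],im[...,1],im[...,2]
print(robot.observe()['joint_pos'].round(2),rows([.498,-.388,.06],tool(0)))
c=blob((g>r+60)&(g>b+50));e=cv2.fitEllipse(c);print(e)"
```

```text
[ 0.27  0.4   0.39  1.78 -0.18  1.    2.27] (array([-0.1097, -0.0509,  0.6002]), array([ 0.0003, -0.0006, -0.0004]))
((465.2944030761719, 281.7989501953125), (20.977941513061523, 53.782588958740234), 62.8722038269043)
```

>>> move_arm:
  rows: "-0.11 -0.05 0.15 0 0 0 1;-0.11 -0.05 0.3 0 0 0 1;-0.11 -0.05 0.45 0 0 0 1;-0.11 -0.05 0.56 0 0 0 1;-0.11 -0.05 0.62 0 0 0 1"

```text
time_s: 5.85
eef_pos: [0.4991, -0.3846, 0.0543]
tool_rot: [-0.001, 0.01, 1.0, 0.001]
contact_force: [0.7, -0.4, -0.8]
finger_gap: 0.256
grasp_force: 59.5
```

>>> move_arm:
  rows: "0 0 0.03 0 0 0 1;0 0 0.06 0 0 0 1;0 0 0.08 0 0 0 1;0 0 0.092 0 0 0 1;0 0 0.092 0 0 0 1"

```text
time_s: 6.48
eef_pos: [0.4992, -0.3878, 0.0333]
tool_rot: [0.0, 0.012, 1.0, -0.0]
contact_force: [0.4, -0.7, -1.0]
finger_gap: 0.26
grasp_force: 59.5
```

>>> move_arm:
  rows: "0 0 0.005 0 0 0 1;0 0 0.009 0 0 0 1;0 0 0.009 0 0 0 1"

```text
time_s: 6.85
eef_pos: [0.4992, -0.3878, 0.0312]
tool_rot: [0.0, 0.012, 1.0, -0.0]
contact_force: [-0.3, 0.1, -0.8]
finger_gap: 0.259
grasp_force: 59.7
```

>>> move_arm:
  rows: "0 0 0.004 0 0 0 1;0 0 0.008 0 0 0 1;0 0 0.008 0 0 0 1"

```text
time_s: 7.22
eef_pos: [0.4992, -0.3879, 0.0311]
tool_rot: [0.0, 0.012, 1.0, 0.0]
contact_force: [-5.5, 4.1, 16.6]
finger_gap: 0.259
grasp_force: 61.6
```

Contact felt at the expected height; release and back off.

>>> move_arm:
  rows: "0 0 -0.004 0 0 0 1;0 0 -0.004 0 0 0 -1;0 0 -0.004 0 0 0 -1;0 0 -0.004 0 0 0 -1;0 0 -0.004 0 0 0 -1"

```text
time_s: 7.85
eef_pos: [0.4991, -0.3877, 0.0299]
tool_rot: [-0.0, 0.012, 1.0, 0.0]
contact_force: [-0.5, -0.5, 0.0]
finger_gap: 1.001
grasp_force: 0.0
```

>>> move_arm:
  rows: "0 0 -0.1 0 0 0 -1;0 0 -0.3 0 0 0 -1;0 0 -0.5 0 0 0 -1;0 0 -0.7 0 0 0 -1;0 0 -0.7 0 0 0 -1"

```text
time_s: 8.48
eef_pos: [0.5012, -0.3896, 0.2097]
tool_rot: [0.004, 0.012, 1.0, -0.002]
contact_force: [-0.1, 0.3, -0.6]
finger_gap: 1.004
grasp_force: 0.0
```

```bash
python3 -c "
from h import *
f=viewer.grab_frame('wrist');cv2.imwrite('pics/w2.png',f['frame'])
g0=viewer.grab_frame('scene');s=g0['frame'].astype(int);b,gg,r=s[...,0],s[...,1],s[...,2];c=blob((gg>r+60)&(gg>b+50));e=cv2.fitEllipse(c);print('lid',ray(g0,e[0],.022))
print(robot.observe()['joint_pos'].round(2),rows([.44,.0,.26],tool(np.radians(37))))"
```

```text
lid [ 0.50290345 -0.38702725  0.022     ]
[ 0.27  0.45  0.39  1.71 -0.2   1.02  2.28] (array([ 0.2723,  1.5444, -0.2197]), array([ 1.000e-04, -2.054e-01,  3.000e-04]))
```

View pics/w2.png

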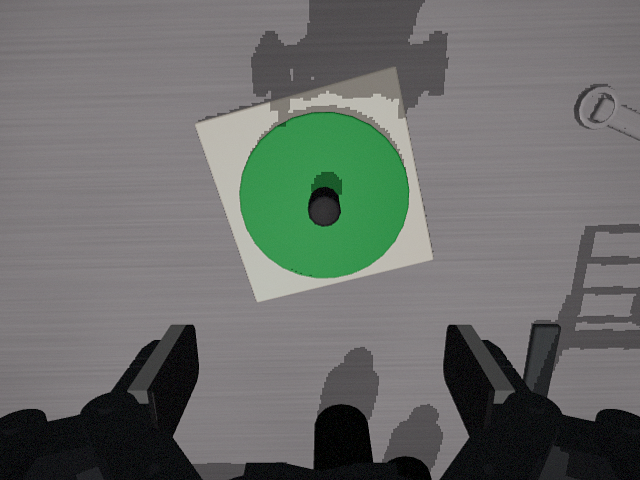

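The lid lies fully on the board: disc centre (324,195), board centre (314,185), about 10 mm apart. Now to the tilted standoff.

>>> move_arm:
  rows: "0.25 0.25 -0.1 0 -0.05 0 -1;0.25 0.5 -0.2 0 -0.1 0 -1;0.25 0.75 -0.2 0 -0.15 0 -1;0.25 1 -0.2 0 -0.205 0 -1;0.25 1 -0.2 0 -0.205 0 -1"

```text
time_s: 9.2
eef_pos: [0.445, -0.1305, 0.2575]
tool_rot: [0.32, 0.006, 0.947, -0.002]
contact_force: [-1.1, -0.7, -0.3]
finger_gap: 1.002
grasp_force: 0.0
```

```bash
cat >> h.py <<'E'
G=np.array([.638,.0465,.201]);T=tool(np.radians(37));Z=T.as_matrix()[:,2]
E
python3 -c "
from h import *
print(Z,robot.observe()['joint_pos'].round(2),rows(G-.14*Z,T))"
```

```text
[ 0.60164171 -0.01444217 -0.79863551] [ 0.27 -0.17 -0.02  2.44 -0.57  0.28  2.31] (array([-0.4732,  0.7213,  0.0818]), array([0.002 , 0.0016, 0.0031]))
```

>>> move_arm:
  rows: "-0.2 0.2 0.08 0 0 0 -1;-0.4 0.4 0.08 0 0 0 -1;-0.473 0.6 0.08 0.002 0.0015 0.003 -1;-0.473 0.721 0.08 0.002 0.0015 0.003 -1;-0.473 0.721 0.08 0.002 0.0015 0.003 -1"

```text
time_s: 9.82
eef_pos: [0.5529, 0.0423, 0.3087]
tool_rot: [0.313, 0.017, 0.95, -0.005]
contact_force: [0.6, 0.2, -0.3]
finger_gap: 1.001
grasp_force: 0.0
```

```bash
python3 -c "
from h import *
f=viewer.grab_frame('wrist');cv2.imwrite('pics/w3.png',f['frame'])
s=robot.observe();print(s['eef_pos'],s['joint_pos'].round(2),rows(G-.06*Z,T),rows(G+.019*Z,T))
print([proj(f,p).round() for p in (G+[0,0,.025],G+[0,.024,.025],G+[0,-.024,.025])])"
```

```text
[0.55534282 0.04904648 0.31165264] [ 0.55 -0.04 -0.82  2.17  0.39  0.41  0.95] (array([ 0.0013, -0.0025,  0.3126]), array([ 0.0003, -0.0009, -0.0026])) (array([ 3.000e-04, -2.800e-03,  6.286e-01]), array([ 0.0003, -0.0009, -0.0026]))
[array([329., 263.]), array([367., 262.]), array([292., 263.])]
```

View pics/w3.png

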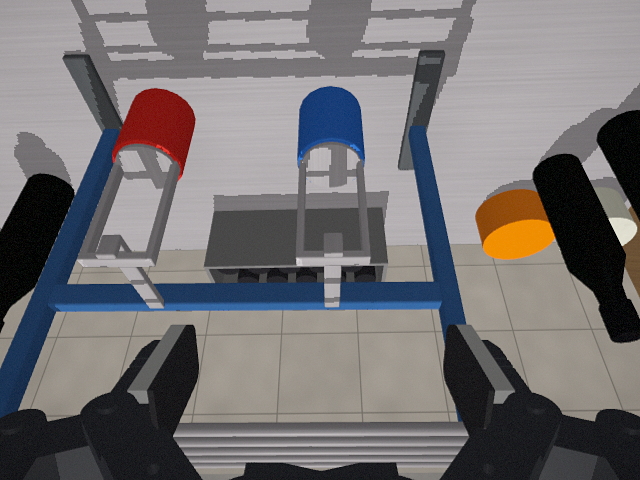

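The bail bar spans columns 295–370 at row 261, within about 2 mm of the prediction (292–367, 263). The shelf (rows 420–460) is clear of the fingers. Approaching along the tool axis.

>>> move_arm:
  rows: "0 0 0.1 0 0 -0.002 -1;0 0 0.2 0 0 -0.002 -1;0 0 0.3 0 0 -0.002 -1;0 0 0.4 0 0 -0.002 -1;0 0 0.4 0 0 -0.002 -1"

```text
time_s: 10.5
eef_pos: [0.6115, 0.0393, 0.2263]
tool_rot: [0.311, 0.013, 0.95, -0.006]
contact_force: [-0.1, 1.2, -0.2]
finger_gap: 0.996
grasp_force: 0.0
```

```bash
python3 -c "
from h import *
G[1]=.0475
s=robot.observe();print(s['eef_pos'],s['contact_force'],rows(G+.022*Z,T))"
```

```text
[0.61148133 0.03926091 0.22625062] [-0.1473331   1.16296309 -0.18188181] (array([-0.0262,  0.0366,  0.2315]), array([-0.0015, -0.0041, -0.0007]))
```

>>> move_arm:
  rows: "0 0.03 0 0 0 0 -1;0 0.03 0 0 0 0 -1;0 0.03 0 0 0 0 -1"

```text
time_s: 10.88
eef_pos: [0.6131, 0.047, 0.2306]
tool_rot: [0.315, 0.013, 0.949, -0.006]
contact_force: [0.3, 1.6, 0.4]
finger_gap: 0.999
grasp_force: 0.0
```

```bash
python3 -c "
from h import *
G[1]=.0475
s=robot.observe();print(s['joint_pos'].round(2),s['eef_pos'],s['contact_force'],rows(G+.022*Z,T))"
```

```text
[ 0.39  0.22 -0.73  2.16  1.07  0.38  0.33] [0.61312145 0.04695222 0.23064579] [0.25933061 1.55320562 0.39402056] (array([-0.0094,  0.006 ,  0.2425]), array([-0.0019, -0.0018, -0.0007]))
```

>>> move_arm:
  rows: "-0.009 0.005 0.08 0 0 0 -1;-0.009 0.005 0.16 0 0 0 -1;-0.009 0.005 0.242 0 0 0 -1;-0.009 0.005 0.242 0 0 0 -1;-0.009 0.005 0.242 0 0 0 -1"

```text
time_s: 11.5
eef_pos: [0.6509, 0.0469, 0.1833]
tool_rot: [0.314, 0.013, 0.949, -0.006]
contact_force: [0.3, -0.5, -0.3]
finger_gap: 0.999
grasp_force: 0.0
```

```bash
python3 -c "
from h import *
G[1]=.0475
s=robot.observe();print(s['joint_pos'].round(2),s['contact_force'],rows(G+.022*Z,T))
f=viewer.grab_frame('wrist');cv2.imwrite('pics/w4.png',f['frame'])"
```

```text
[ 0.29  0.35 -0.63  2.13  1.36  0.38  0.08] [ 0.29590217 -0.47272422 -0.337807  ] (array([-0.0012,  0.0011,  0.0005]), array([-0.0018, -0.0019, -0.0008]))
```

View pics/w4.png

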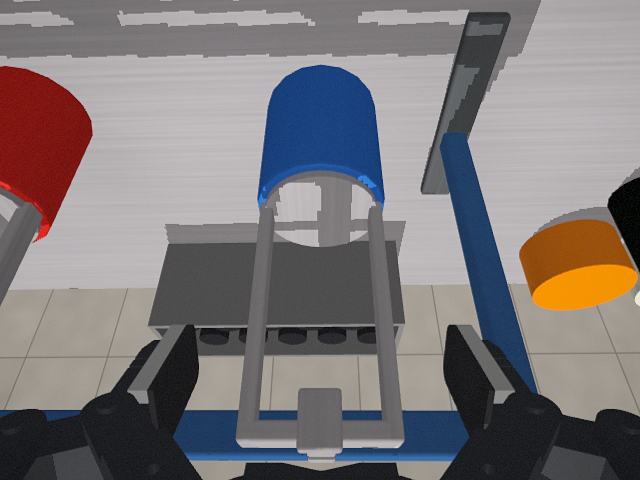

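The bail sits centred between the fingers (columns 236–404), with the pads level with the legs below the top bar. Closing.

>>> move_arm:
  rows: "0 0 0 0 0 0 1;0 0 0 0 0 0 1;0 0 0 0 0 0 1;0 0 0 0 0 0 1;0 0 0 0 0 0 1"

```text
time_s: 12.18
eef_pos: [0.6512, 0.0468, 0.1833]
tool_rot: [0.315, 0.013, 0.949, -0.006]
contact_force: [-4.4, -0.4, 6.6]
finger_gap: 0.55
grasp_force: 60.6
```

>>> move_arm:
  rows: "-0.013 0 -0.018 0 0 0 1;-0.027 0 -0.035 0 0 0 1;-0.04 0 -0.053 0 0 0 1;-0.053 0 -0.07 0 0 0 1;-0.053 0 -0.07 0 0 0 1"

```text
time_s: 12.8
eef_pos: [0.6516, 0.0469, 0.2052]
tool_rot: [0.315, 0.014, 0.949, -0.006]
contact_force: [-0.4, -0.1, -3.2]
finger_gap: 0.552
grasp_force: 61.8
```

>>> move_arm:
  rows: "0.05 0 -0.038 0 0 0 1;0.13 0 -0.098 0 0 0 1;0.22 0 -0.166 0 0 0 1;0.32 0 -0.241 0 0 0 1;0.352 0 -0.265 0 0 0 1"

```text
time_s: 13.42
eef_pos: [0.5384, 0.0499, 0.2045]
tool_rot: [0.313, 0.013, 0.949, -0.007]
contact_force: [0.5, 0.4, -2.7]
finger_gap: 0.552
grasp_force: 62.3
```

```bash
python3 -c "
from h import *
s=robot.observe();print(s['joint_pos'].round(2),s['eef_pos'],s['contact_force'])
# can underside centre in grasp: origin = tcp0 + off
off=np.array([.638,.0475,.076])-np.array([.6512,.0468,.1833])
f=viewer.grab_frame('top');im=f['frame'].astype(int);b,g,r=im[...,0],im[...,1],im[...,2]
cv2.imwrite('pics/t5.png',f['frame'])
print(off,s['eef_pos']+off)
P=np.array([.489,.352,.0])
for z in(.20,.1,.02,.007):print(z,rows(P-off+[0,0,z],T))
"
```

```text
[ 0.33  0.12 -0.7   2.33  1.24  0.31  0.07] [0.53843051 0.04990849 0.20451102] [ 0.5186633   0.36149443 -2.72630179]
[-0.0132  0.0007 -0.1073] [0.52523051 0.05060849 0.09721102]
0.2 (array([-0.1039,  1.1986, -0.4412]), array([-0.0021, -0.0024, -0.0002]))
0.1 (array([ 0.1343,  1.2005, -0.1199]), array([-0.0021, -0.0024, -0.0002]))
0.02 (array([0.3249, 1.202 , 0.1372]), array([-0.0021, -0.0024, -0.0002]))
0.007 (array([0.3559, 1.2022, 0.1789]), array([-0.0021, -0.0024, -0.0002]))
```

View pics/t5.png

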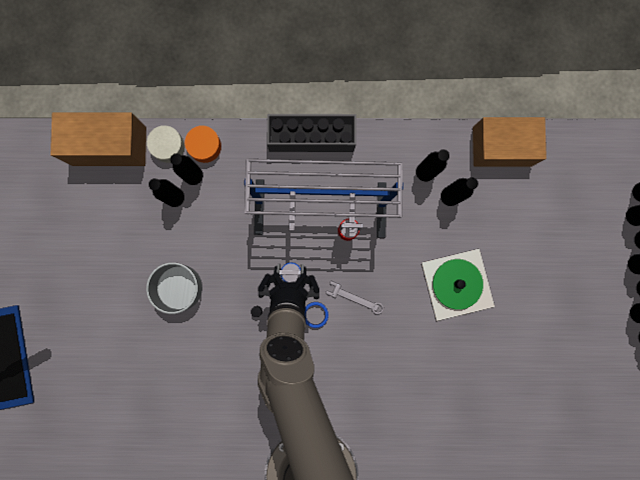

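The pot is open at (174,288), the lid is centred on the board, the red can still hangs, and the blue can is held. Raising and moving over the pot.

>>> move_arm:
  rows: "-0.03 0.08 -0.1 0 0 0 1;-0.06 0.2 -0.2 0 0 0 1;-0.1 0.4 -0.32 0 0 0 1;-0.1 0.6 -0.44 0 0 0 1;-0.1 0.75 -0.44 0 0 0 1"

```text
time_s: 14.1
eef_pos: [0.5012, 0.2429, 0.3114]
tool_rot: [0.317, 0.013, 0.948, -0.005]
contact_force: [0.5, -0.6, -4.5]
finger_gap: 0.553
grasp_force: 63.3
```

>>> move_arm:
  rows: "0 0.15 0 0 0 0 1;0 0.3 0 0 0 0 1;0 0.4 0 0 0 0 1;0 0.45 0 0 0 0 1;0 0.45 0 0 0 0 1"

```text
time_s: 14.72
eef_pos: [0.5045, 0.3522, 0.3072]
tool_rot: [0.314, 0.013, 0.949, -0.006]
contact_force: [0.6, -0.3, -3.2]
finger_gap: 0.554
grasp_force: 63.4
```

```bash
python3 -c "
from h import *
off=np.array([-.0132,.0007,-.1073])
s=robot.observe();print(s['joint_pos'].round(2),s['contact_force'],s['finger_gap'])
f=viewer.grab_frame('wrist');cv2.imwrite('pics/w6.png',f['frame'])
P=np.array([.489,.352,.0])
for z in(.11,.03,.008):print(z,rows(P-off+[0,0,z],T))
"
```

```text
[-0.09  0.27 -1.03  1.96  1.01  0.99 -0.1 ] [ 0.60779453 -0.27449759 -3.17736104] 0.5537244985969848
0.11 (array([0.2221, 0.0019, 0.2829]), array([-0.0021, -0.0023, -0.0008]))
0.03 (array([0.4128, 0.0031, 0.5399]), array([-0.0021, -0.0023, -0.0008]))
0.008 (array([0.4653, 0.0034, 0.6105]), array([-0.0021, -0.0023, -0.0008]))
```

View pics/w6.png

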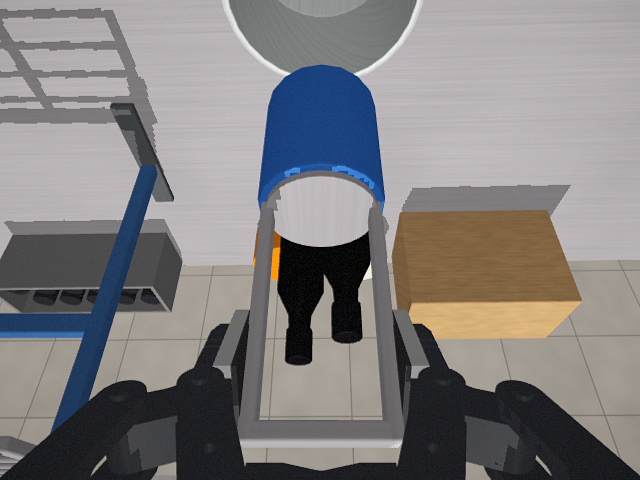

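The can is held as before without slip. The pot's rim is centred at u≈321, the same column as the can. Lowering.

>>> move_arm:
  rows: "0.06 0.002 0.08 0 0 0 1;0.14 0.002 0.18 0 0 0 1;0.222 0.002 0.283 0 0 0 1;0.222 0.002 0.283 0 0 0 1"

```text
time_s: 15.28
eef_pos: [0.5018, 0.3491, 0.2153]
tool_rot: [0.313, 0.014, 0.95, -0.008]
contact_force: [0.2, 0.5, -1.8]
finger_gap: 0.55
grasp_force: 63.5
```

>>> move_arm:
  rows: "0.04 0 0.053 0 0 0 1;0.09 0 0.12 0 0 0 1;0.14 0 0.19 0 0 0 1;0.19 0 0.254 0 0 0 1;0.19 0 0.254 0 0 0 1"

```text
time_s: 15.9
eef_pos: [0.5024, 0.3509, 0.1387]
tool_rot: [0.314, 0.014, 0.949, -0.007]
contact_force: [-1.0, -1.1, -3.5]
finger_gap: 0.551
grasp_force: 63.6
```

```bash
python3 -c "
from h import *
off=np.array([-.0132,.0007,-.1073])
s=robot.observe();print(s['joint_pos'].round(2),s['contact_force'],s['eef_pos']+off)
P=np.array([.489,.352,.0])
for z in(.009,.006):print(z,rows(P-off+[0,0,z],T))
"
```

```text
[-0.28  0.53 -0.88  2.12  1.42  0.95 -0.55] [-1.04382931 -1.06861019 -3.47414513] [0.48924697 0.35159305 0.03138747]
0.009 (array([0.0542, 0.002 , 0.0713]), array([-0.0023, -0.0022, -0.0009]))
0.006 (array([0.0614, 0.002 , 0.0809]), array([-0.0023, -0.0022, -0.0009]))
```

>>> move_arm:
  rows: "0.02 0 0.026 0 0 0 1;0.038 0 0.05 0 0 0 1;0.048 0 0.064 0 0 0 1;0.054 0 0.071 0 0 0 1;0.054 0 0.071 0 0 0 1"

```text
time_s: 16.52
eef_pos: [0.5016, 0.3517, 0.1159]
tool_rot: [0.314, 0.013, 0.949, -0.006]
contact_force: [0.0, -0.1, -2.3]
finger_gap: 0.552
grasp_force: 63.6
```

>>> move_arm:
  rows: "0.003 0 0.004 0 0 0 1;0.005 0 0.007 0 0 0 1;0.005 0 0.007 0 0 0 1"

```text
time_s: 16.9
eef_pos: [0.5017, 0.3517, 0.1139]
tool_rot: [0.314, 0.014, 0.949, -0.006]
contact_force: [-0.7, 0.9, -3.7]
finger_gap: 0.549
grasp_force: 63.6
```

>>> move_arm:
  rows: "0.002 0 0.003 0 0 0 1;0.004 0 0.005 0 0 0 1;0.004 0 0.005 0 0 0 1"

```text
time_s: 17.27
eef_pos: [0.5021, 0.3518, 0.1135]
tool_rot: [0.315, 0.014, 0.949, -0.006]
contact_force: [-2.8, -2.6, 6.0]
finger_gap: 0.551
grasp_force: 64.5
```

Contact on the floor at the expected height; release, then back out along the tool axis.

>>> move_arm:
  rows: "-0.001 0 -0.001 0 0 0 1;-0.001 0 -0.001 0 0 0 -0.3;-0.001 0 -0.001 0 0 0 -1;-0.001 0 -0.001 0 0 0 -1;-0.001 0 -0.001 0 0 0 -1"

```text
time_s: 17.9
eef_pos: [0.5018, 0.3516, 0.1126]
tool_rot: [0.314, 0.014, 0.949, -0.006]
contact_force: [-0.1, 0.2, -0.6]
finger_gap: 0.999
grasp_force: 0.0
```

>>> move_arm:
  rows: "0 0 -0.05 0 0 0 -1;0 0 -0.15 0 0 0 -1;0 0 -0.3 0 0 0 -1;0 0 -0.5 0 0 0 -1;0 0 -0.65 0 0 0 -1"

```text
time_s: 18.52
eef_pos: [0.403, 0.3557, 0.245]
tool_rot: [0.315, 0.013, 0.949, -0.005]
contact_force: [0.3, 0.6, -0.7]
finger_gap: 0.999
grasp_force: 0.0
```

>>> move_arm:
  rows: "0 0 0 0 0 0 -1;0 0 0 0 0 0 -1;0 0 0 0 0 0 -1;0 0 0 0 0 0 -1"

```text
time_s: 19.02
eef_pos: [0.4051, 0.3543, 0.242]
tool_rot: [0.313, 0.014, 0.95, -0.007]
contact_force: [0.2, -0.1, 0.0]
finger_gap: 0.996
grasp_force: 0.0
```

```bash
python3 -c "
from h import *
s=robot.observe();print(s['joint_pos'].round(2),s['contact_force'],abs(s['qd']).max())
f=viewer.grab_frame('wrist');g=viewer.grab_frame('scene')
a=cv2.resize(f['frame'],(400,300));b=cv2.resize(g['frame'][170:350,110:500],(800,369))[:300,:]
cv2.imwrite('pics/end.png',np.vstack([np.hstack([a,cv2.resize(viewer.grab_frame('top')['frame'],(400,300))]),cv2.resize(b,(800,300))]))"
```

```text
[-0.25  0.27 -1.05  2.14  1.08  1.01 -0.4 ] [ 0.24729054 -0.08203811  0.04681212] 0.003992255660558244
```

View pics/end.png

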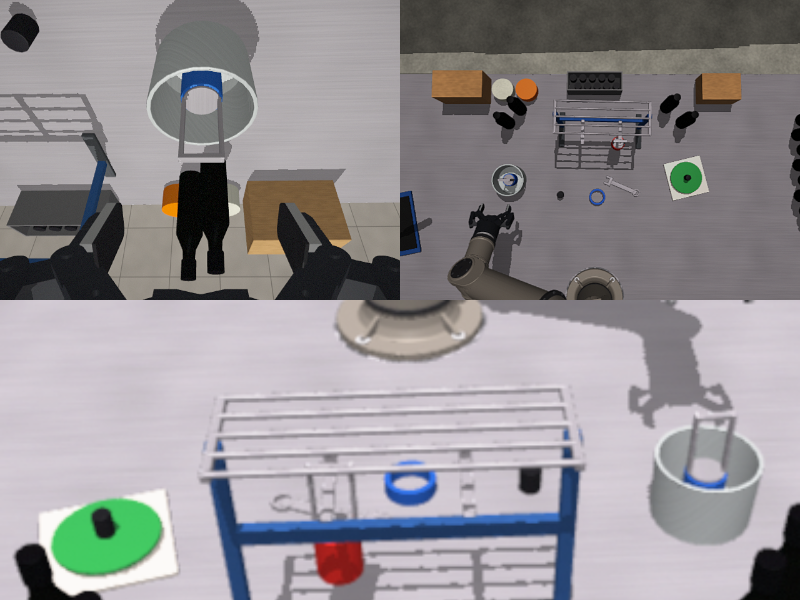

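The blue can stands upright in the pot (about (508,180) in the top view). The lid is on the board, the red can is hanging, and the robot is clear of everything.

```bash
python3 -c "
from plant import workorder
print(workorder.finish_job())"
```

```text
the job is handed in; nothing more can be done
None
```

The job is handed in: in the last pictures the lid lies knob up on the board, the blue can stands upright in the pot and the red can still hangs; the run took about 19 s and no verdict came back.

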